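Unlatch and open the sample chamber

ROBOT

A 6-joint arm with a two-finger parallel gripper is mounted at the origin on the work surface. World frame = base frame: x ahead of the robot, y to its left, z up, the work surface at z = 0. Lengths are in m, angles in degrees, forces in N, time in s.
With the tool pointing down it reaches from about 0.4 to 0.825 m from the base axis. Payload 7 kg.
Tool frame: the origin (TCP) lies at the very end of the fingers, on their centre line; the grasp point (between the pads) lies 19 mm behind it; z points along the fingers, y is the direction in which the jaws open and shut (so a half turn about z gives the same grasp; the last joint's range is limited). The gripper opens to 88 mm and grips with 3 to 60 N. Pads are 19 mm wide; open, the fingers measure 130 mm over their backs; the gripper's body (78 mm by 193 mm) begins 47 mm behind the grasp point.
Start: joints at [-51.274, 20.546, 0.682, 0, -70.136, -16.507], TCP at [0.255, -0.625, 0.227] pointing down, gripper open.
Joint ranges: [-176.03, 176.03], [-82.01, 121.73], [-58.28, 71.71], [-173.87, 95.51], [-174.79, -0.11], [-173.66, 173.66]. Speed limits (degrees/s): [136.94, 136.94, 172.46, 180, 180, 180].

INTERFACE

Orientations are given as [roll, pitch, yaw] about the fixed x, y, z axes, in that order (R = Rz(yaw) Ry(pitch) Rx(roll)).
In Python, from plant import telemetry, optics, ctrl gives the robot as it stands.
- The arm moves only by the tool servo_tool, never from a script. Its argument "rows" is a list of rows, each a list of 3 entries, a list of its own where there are three numbers: the shift along the tool's x, y, z in m, then the turn, a rotation vector about the tool's x, y, z in units of 6 degrees (1.0 is 6 degrees), then the closure, from 0 (fully open) to 1 (shut). A call has 1 to 20 rows; each row shifts and turns the commanded pose from where the row before left it, along the tool's axes as they then stand; what a row does not reach is not made up. A row lasts 1/12 s, in which the tool goes at most 41.7 mm and 7.16 degrees, less where a joint would pass 70% of its speed; a pose out of reach is approached as far as the arm can. A call is refused whole if a number of a shift passes 0.0417 or a number of a turn 1, either way. A call with a gripper value outside its range is refused whole. The fingers move at their own pace and stop on an object; the grip force is fixed at half the most. Time passes only in rows, so rows that do not move let the fingers close. It gives the time, the measured TCP pose, the force and the opening at its end, in the units of the state.
- telemetry.get_obs(): the state, without advancing time (a new reading comes with each control period).
- optics.snapshot(name): name is "scene" or "top" or "wrist"; returns the picture (400x640x3 uint8, red, green, blue); there is no depth.
- optics.camera_info(name): a dict with "mtx" (3x3 intrinsics, pixels), "D" ([k1, k2, p1, p2, k3] as OpenCV has them; the pictures are not rectified), "rvec" (rotation vector, rad) and "tvec" (3), from world to camera coordinates, as OpenCV has them. Camera axes: x right, y down, z forward; pixel columns grow to the right and rows downward; lengths in m; the calibration is good to about 2 mm. A picture is of the moment at which its call begins: read the wrist's pose just before it. camera_info takes no time and is no camera call; for the wrist camera it gives the pose at the moment of the call.
- ctrl.close_job(): hands the job in, once; it reports no verdict.
The state is a dict: "clock": time; "joint_pos": joint angles; "qvel": joint speeds; "tau": joint torques, N m; "tool_pos": TCP position; "orientation": TCP orientation; "force": force on the tool from outside, world axes, zero at the start; "moment": the same for the moment, N m; "opening": finger opening in m.
Only numpy, scipy, OpenCV 4.12 (cv2) and the standard library are available. Lean on these libraries where they do the work, as an engineer would, in place of code of your own. Each camera call takes 0.05 s, during which the arm holds its last target.

TASK

There are two bench-top sample chambers; open the one that has the tube rack inside, seen through its clear lid. First draw its steel catch fully back out of the lid's way, then slide the lid fully open by its black handle and let go. Leave the empty chamber alone.

Things in the scene. Friction and masses are not known exactly. Their poses are not given: they have to be found in the camera images.
- tube_chamber: The chamber to open: a blue rack of white-capped tubes under its clear lid. White box 280 mm (x) by 200 mm (y), deck 90 mm high, fixed on the bench. Origin: centre of the underside; z up, x towards the end with the raised console (top 122 mm high, x 113 to 140 mm), y to the left of x. Aluminium tracks 104 mm high run along the lid's sides.
- tube_chamber_catch (a joint): Its catch: flat steel bolt across the lid's path, with an upright round post, 16 mm diameter, from 100 to 142 mm height, at chamber x = 13, y = -45 mm at value 0. Value in m: 0 home (lid blocked), grows along chamber -y to 0.035 at its stop, starts at 0 to 0.005; lid free from 0.02. About 3 N friction, stays where left.
- tube_chamber_lid (a joint): Its lid: framed clear plate, shut over x -130 to 0, y -30 to 90 mm, top 100 mm high. Handle: upright black bar 14 mm thick (x), 60 mm long (y), 100 to 142 mm high, centre x = -95, y = 30 mm when shut. Value in m: 0 shut, grows along chamber +x to 0.10 at its stop (fully open); stops near 0.004 if the catch is home. About 4 N friction, stays where left.
- empty_chamber: The other chamber, the same in shape, size and frame, with catch and lid of its own, but nothing inside. Not to be touched.

How it is judged (in metres and radians):
On the way:
1. the catch is drawn back clear of the lid (at least 25 of 35 mm) while the lid is still shut (value of joint tube_chamber_catch above 0.025 m and value of joint tube_chamber_lid below 0.01 m), for 0.1 s.
At the end, for the whole second after the job is handed in: The lid of the tube-rack chamber is at rest at least 85 mm open (its stop is at 100 mm) and its catch is still drawn back at least 20 mm (value of joint tube_chamber_lid above 0.085 m and value of joint tube_chamber_catch above 0.02 m and velocity of joint tube_chamber_lid between -0.01 and 0.01 m/s); the robot touches nothing.
It fails at once if the robot pushes on the empty chamber, its catch or its lid (more than 2 N) (contact force between any of the fingers, the arm and empty_chamber above 2 N).
It also fails if it takes over 42 s, if anything falls off the work surface, if the arm or the gripper's body presses on something with over 40 N, if the wrist force passes 120 N, or if a joint passes its speed limit or range.

## Working session

There is one attempt and no reset: what is moved stays moved. The work goes in short steps, Python scripts to look and compute and a tool call to move; the robot and the scene stay as the last step left them, time stands still between calls to the robot, and variables do not carry over. Pictures are saved under pics/ and viewed, and the job is handed in when it is done.

Besides the shell and the picture viewer there is one more tool, called after ">>>" as name(argument=value, ...), one argument or row to a line, values as JSON. servo_tool: Moves the arm, as the interface text tells. Its arguments: {"type":"object","properties":{"rows":{"type":"array"}},"required":["rows"]}

```bash
mkdir -p pics
python3 - <<'E'
from plant import telemetry, optics
import cv2
for n in ("top","scene"):
    cv2.imwrite(f"pics/{n}0.png",optics.snapshot(n)[:,:,::-1])
    i=optics.camera_info(n);print(n,i)
o=telemetry.get_obs();print(o)
E
```

```text
top {'mtx': array([[398.83619984,   0.        , 316.51671384],
       [  0.        , 398.83619984, 198.98872986],
       [  0.        ,   0.        ,   1.        ]]), 'D': array([0.02807022, 0.        , 0.        , 0.        , 0.        ]), 'rvec': array([ 2.09174744, -2.08353563,  0.25339462]), 'tvec': array([0.00171581, 0.55849029, 0.55917652])}
scene {'mtx': array([[402.09834728,   0.        , 319.74829285],
       [  0.        , 402.09834728, 203.2092969 ],
       [  0.        ,   0.        ,   1.        ]]), 'D': array([-0.08357512,  0.        ,  0.        ,  0.        ,  0.        ]), 'rvec': array([ 1.04335557,  2.67512254, -0.73331251]), 'tvec': array([ 0.392474  , -0.2994941 ,  0.89184929])}
{'clock': 0.1, 'joint_pos': array([-5.12740769e+01,  2.05895931e+01,  6.39929817e-01, -1.85356867e-02,
       -7.01357802e+01, -1.65057918e+01]), 'qvel': array([ 0.00856327, -0.16159416,  0.02620623,  0.04199315, -0.06173938,
       -0.05091291]), 'tau': array([-1.59800984e-03, -5.84162879e+01,  2.93750507e+01,  7.01554075e+00,
        1.01540732e-02, -5.22819369e-05]), 'tool_pos': array([ 0.25506858, -0.62448651,  0.22569522]), 'orientation': array([ 1.79913126e+02, -7.57041460e-03, -1.57786174e+02]), 'force': array([-0.46660399,  0.65232047,  0.37391529]), 'moment': array([-0.02017103,  0.01122263, -0.03852537]), 'opening': 0.08718644958936446}
```

View pics/top0.png

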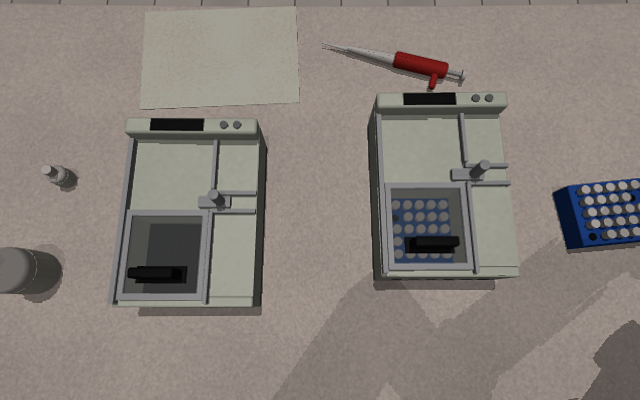

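View pics/scene0.png

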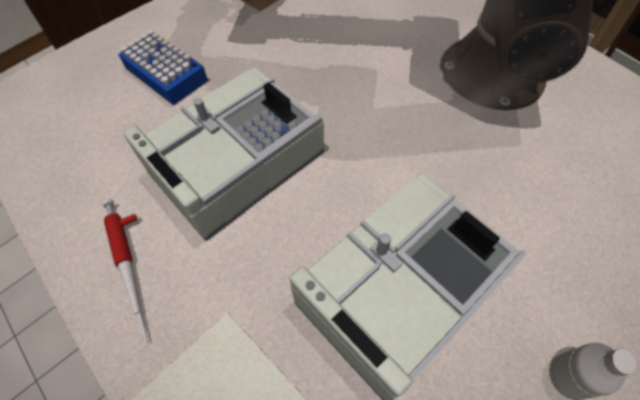

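The rack shows under the lid of the right-hand chamber in the top view (lid at about 385–470, 185–275). The left-hand one is empty. I'll zoom in to measure.

Run:
```python
import cv2
a=cv2.imread("pics/top0.png")[80:300,355:535]
cv2.imwrite("pics/topz.png",cv2.resize(a[:110],None,fx=4,fy=4,interpolation=cv2.INTER_CUBIC))
cv2.imwrite("pics/topz2.png",cv2.resize(a[90:220],None,fx=4,fy=4,interpolation=cv2.INTER_CUBIC))
```

```text
(no output)
```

View pics/topz.png

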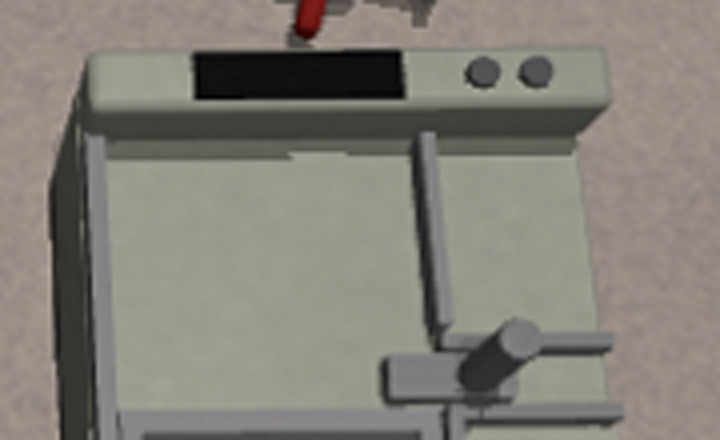

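View pics/topz2.png

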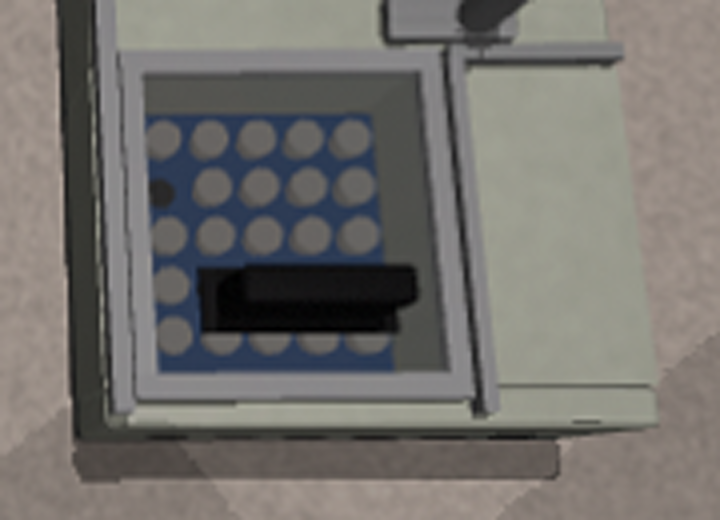

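```bash
cat > h.py <<'E'
import numpy as np, cv2
from plant import optics
def ray(n,uv,z,info=None):
    i=info or optics.camera_info(n); R=cv2.Rodrigues(np.array(i["rvec"]))[0]
    p=cv2.undistortPoints(np.array([[uv]],float),i["mtx"],i["D"])[0,0]
    d=R.T@np.array([p[0],p[1],1]); c=-R.T@np.array(i["tvec"])
    return c+d*(z-c[2])/d[2]
def fit(loc,W):
    A=[];b=[]
    loc=np.array(loc);W=np.array(W)
    lc=loc.mean(0);wc=W.mean(0);a=loc-lc;w=W-wc
    th=np.arctan2((a[:,0]*w[:,1]-a[:,1]*w[:,0]).sum(),(a*w).sum())
    R=np.array([[np.cos(th),-np.sin(th)],[np.sin(th),np.cos(th)]])
    t=wc-R@lc
    return th,R,t,(W-(loc@R.T+t))*1000
E
python3 - <<'E'
from h import *
P=[((90,50),0,.122,(140,100)),((605,47),0,.122,(140,-100)),((608,102),0,.122,(113,-100)),((92,108),0,.122,(113,100)),
((120,50),90,.1,(0,90)),((135,400),90,.1,(-130,90)),((475,395),90,.1,(-130,-30)),((445,48),90,.1,(0,-30)),((657,425),90,.09,(-140,-100))]
W=[ray("top",((u+.5)/4-.5+355,(v+.5)/4-.5+80+o),z)[:2] for (u,v),o,z,l in P]
th,R,t,r=fit([np.array(p[3])/1000 for p in P],W)
print(np.degrees(th),t,r.round(1))
for uv,o in (((519,339),0),((331,283),90)):
    w=ray("top",((uv[0]+.5)/4-.5+355,(uv[1]+.5)/4-.5+80+o),.142)
    print(w, R.T@(w[:2]-t)*1000)
print("post",R@[.013,-.045]+t,"handle",R@[-.095,.03]+t)
# tool offsets
from plant import telemetry
from scipy.spatial.transform import Rotation as Ro
o=telemetry.get_obs();print(o["tool_pos"],o["orientation"])
# empty chamber scene
E
```

```text
0.5706191168663705 [ 0.57788533 -0.18824321] [[-1.8 -2. ]
 [-3.2  2. ]
 [ 0.8  3.5]
 [ 0.8 -1.8]
 [ 0.4 -0.8]
 [-0.   0.1]
 [ 1.4 -0.6]
 [ 0.2 -2.6]
 [ 1.4  2.1]]
[ 0.59121822 -0.23274517  0.142     ] [ 12.88903438 -44.63253581]
[ 0.48320934 -0.15956853  0.142     ] [-94.3857263   29.61613318]
post [ 0.59133284 -0.23311151] handle [ 0.48259127 -0.1591908 ]
[ 0.25506858 -0.62448651  0.22569522] [ 1.79913126e+02 -7.57041460e-03 -1.57786174e+02]
```

>>> servo_tool(
  rows=[
    [[0, 0, 0], [0, 0, -0.95], 0],
    [[0, 0, 0], [0, 0, -0.95], 0],
    [[0, 0, 0], [0, 0, -0.95], 0],
    [[0, 0, 0], [0, 0, -0.95], 0],
    [[0, 0, 0], [0, 0, -0.95], 0],
    [[0, 0, 0], [0, 0, -0.95], 0],
    [[0, 0, 0], [0, 0, -0.95], 0],
    [[0, 0, 0], [0, 0, -0.95], 0],
    [[0, 0, 0], [0, 0, -0.95], 0],
    [[0, 0, 0], [0, 0, -0.95], 0],
    [[0, 0, 0], [0, 0, -0.95], 0],
    [[0, 0, 0], [0, 0, -0.95], 0],
    [[0, 0, 0], [0, 0, 0], 0],
    [[0, 0, 0], [0, 0, 0], 0],
  ],
)

```text
clock: 1.27
tool_pos: [0.2551, -0.6247, 0.2262]
orientation: [180.0, 0.0, -89.6]
force: [-0.7, -0.6, 1.0]
opening: 0.0877
```

>>> servo_tool(
  rows=[
    [[-0.028, -0.024, 0], [0, 0, 0], 0],
    [[-0.028, -0.024, 0], [0, 0, 0], 0],
    [[-0.028, -0.024, 0], [0, 0, 0], 0],
    [[-0.028, -0.024, 0], [0, 0, 0], 0],
    [[-0.028, -0.024, 0], [0, 0, 0], 0],
    [[-0.028, -0.024, 0], [0, 0, 0], 0],
    [[-0.028, -0.024, 0], [0, 0, 0], 0],
    [[-0.028, -0.024, 0], [0, 0, 0], 0],
    [[-0.028, -0.024, 0], [0, 0, 0], 0],
    [[-0.028, -0.024, 0], [0, 0, 0], 0],
    [[-0.028, -0.024, 0], [0, 0, 0], 0],
    [[-0.028, -0.024, 0], [0, 0, 0], 0],
    [[-0.028, -0.024, 0], [0, 0, 0], 0],
    [[-0.028, -0.024, 0], [0, 0, 0], 0],
    [[0, 0, 0], [0, 0, 0], 0],
    [[0, 0, 0], [0, 0, 0], 0],
    [[0, 0, 0], [0, 0, 0], 0],
  ],
)

```text
clock: 2.68
tool_pos: [0.5868, -0.229, 0.2262]
orientation: [180.0, 0.0, -89.5]
force: [-0.9, 0.2, -0.3]
opening: 0.088
```

Run:
```python
from h import *
from plant import telemetry
o=telemetry.get_obs();print(o["tool_pos"],o["orientation"],o["joint_pos"],o["clock"])
i=optics.camera_info("wrist")
cv2.imwrite("pics/w1.png",optics.snapshot("wrist")[:,:,::-1])
R=cv2.Rodrigues(i["rvec"])[0]
for p in ([.5912,-.2327,.142],[.4826,-.1592,.142]): print(cv2.projectPoints(np.array([p]),i["rvec"],i["tvec"],i["mtx"],i["D"])[0].ravel())
np.save("w1.npy",i,allow_pickle=True)
```

```text
[ 0.58679037 -0.22903511  0.22623471] [ 1.79955197e+02  5.81561033e-03 -8.94620931e+01] [-3.59572722e+00  1.63811064e+01 -5.35620539e+00 -2.76688508e-03
 -6.83077940e+01  4.13466010e+00] 2.6833
[310.24746381 192.93189585]
[435.60444565 276.02775732]
```

View pics/w1.png

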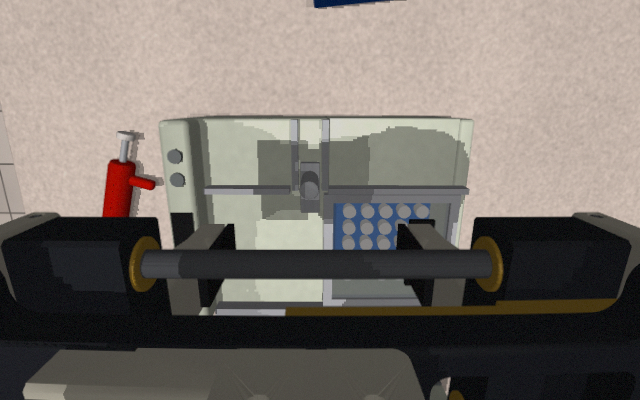

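The wrist view shows the post top at about (311,193). The top-view estimate projects to (310,193), so they agree. I'll centre on it and go down.

>>> servo_tool(
  rows=[
    [[0.004, -0.0045, 0], [0, 0, 0], 0],
    [[0, 0, 0.019], [0, 0, 0], 0],
    [[0, 0, 0.019], [0, 0, 0], 0],
    [[0, 0, 0.019], [0, 0, 0], 0],
    [[0, 0, 0.019], [0, 0, 0], 0],
    [[0, 0, 0.019], [0, 0, 0], 0],
    [[0, 0, 0.019], [0, 0, 0], 0],
    [[0, 0, 0], [0, 0, 0], 0],
    [[0, 0, 0], [0, 0, 0], 0.5],
    [[0, 0, 0], [0, 0, 0], 1],
    [[0, 0, 0], [0, 0, 0], 1],
    [[0, 0, 0], [0, 0, 0], 1],
    [[0, 0, 0], [0, 0, 0], 1],
    [[0, 0, 0], [0, 0, 0], 1],
    [[0, 0, 0], [0, 0, 0], 1],
    [[0, 0, 0], [0, 0, 0], 1],
  ],
)

```text
clock: 4.07
tool_pos: [0.5916, -0.2331, 0.1128]
orientation: [-180.0, -0.0, -89.4]
force: [-0.5, 0.7, -0.0]
opening: 0.0396
```

>>> servo_tool(
  rows=[
    [[0, 0, 0], [0, 0, 0], 1],
    [[0, 0, 0], [0, 0, 0], 1],
    [[0, 0, 0], [0, 0, 0], 1],
    [[0, 0, 0], [0, 0, 0], 1],
    [[0, 0, 0], [0, 0, 0], 1],
    [[0, 0, 0], [0, 0, 0], 1],
  ],
)

```text
clock: 4.57
tool_pos: [0.5923, -0.2332, 0.1126]
orientation: [-179.9, -0.0, -89.4]
force: [4.4, -0.3, -3.0]
opening: 0.0153
```

>>> servo_tool(
  rows=[
    [[0.003, 0, 0], [0, 0, 0], 1],
    [[0.003, 0, 0], [0, 0, 0], 1],
    [[0.003, 0, 0], [0, 0, 0], 1],
    [[0.003, 0, 0], [0, 0, 0], 1],
    [[0.003, 0, 0], [0, 0, 0], 1],
    [[0.003, 0, 0], [0, 0, 0], 1],
    [[0.003, 0, 0], [0, 0, 0], 1],
    [[0.003, 0, 0], [0, 0, 0], 1],
    [[0.003, 0, 0], [0, 0, 0], 1],
    [[0.003, 0, 0], [0, 0, 0], 1],
    [[0.003, 0, 0], [0, 0, 0], 1],
    [[0, 0, 0], [0, 0, 0], 1],
    [[0, 0, 0], [0, 0, 0], 1],
    [[0, 0, 0], [0, 0, 0], 1],
  ],
)

```text
clock: 5.73
tool_pos: [0.5925, -0.2662, 0.1126]
orientation: [-179.9, -0.0, -89.4]
force: [4.7, 0.6, -3.6]
opening: 0.0153
```

Next I'll release, rise, and check the catch.

>>> servo_tool(
  rows=[
    [[0, 0, 0], [0, 0, 0], 0.5],
    [[0, 0, 0], [0, 0, 0], 0],
    [[0, 0, 0], [0, 0, 0], 0],
    [[0, 0, 0], [0, 0, 0], 0],
    [[0, 0, 0], [0, 0, 0], 0],
    [[0, 0, 0], [0, 0, 0], 0],
    [[0, 0, 0], [0, 0, 0], 0],
    [[0, 0, 0], [0, 0, 0], 0],
    [[0, 0, -0.02], [0, 0, 0], 0],
    [[0, 0, -0.02], [0, 0, 0], 0],
    [[0, 0, -0.02], [0, 0, 0], 0],
    [[0, 0, -0.02], [0, 0, 0], 0],
    [[0, 0, 0], [0, 0, 0], 0],
    [[0, 0, 0], [0, 0, 0], 0],
  ],
)

```text
clock: 6.9
tool_pos: [0.5925, -0.2663, 0.194]
orientation: [-179.8, -0.0, -89.4]
force: [1.6, 0.1, 0.0]
opening: 0.0877
```

Run:
```python
from h import *
from plant import telemetry
o=telemetry.get_obs();print(o["tool_pos"],o["orientation"],o["opening"],o["clock"])
i=optics.camera_info("wrist")
cv2.imwrite("pics/w2.png",optics.snapshot("wrist")[:,:,::-1])
i2=optics.camera_info("scene")
s=optics.snapshot("scene")[:,:,::-1]
cv2.imwrite("pics/s2.png",cv2.resize(s[40:240,80:380],None,fx=2.5,fy=2.5))
for y in (-.2327,-.2657): print(cv2.projectPoints(np.array([[.5915,y,.142]]),i["rvec"],i["tvec"],i["mtx"],i["D"])[0].ravel())
```

```text
[ 0.59252711 -0.26629602  0.19397295] [-1.79847345e+02 -2.32399517e-02 -8.93802743e+01] 0.08773878349144276 6.9
[316.97478687 254.04301327]
[317.50952714 211.06288621]
```

View pics/w2.png

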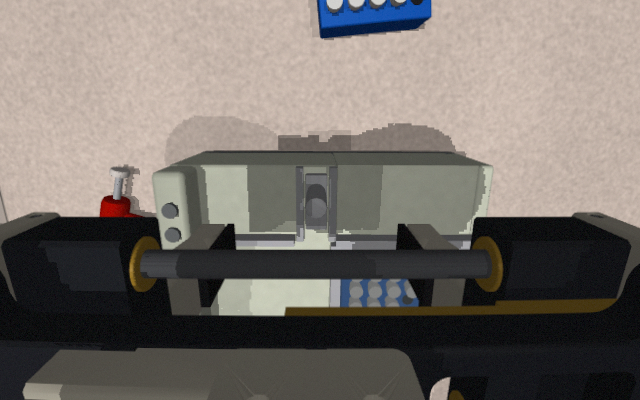

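View pics/s2.png

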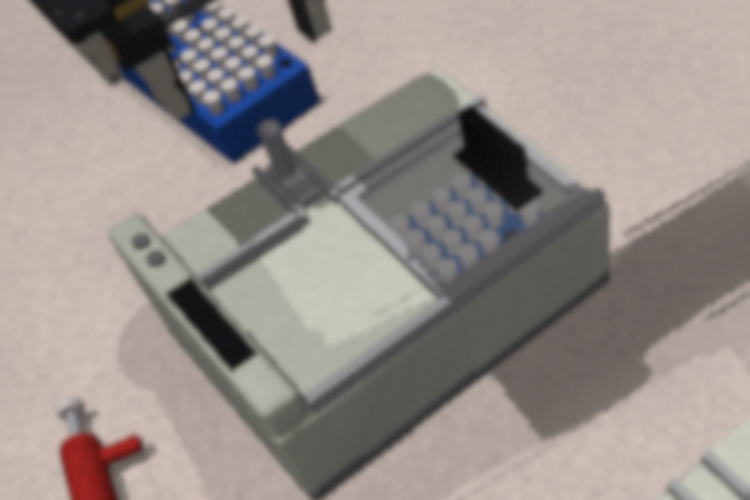

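The post now sits at about (317,208) in the wrist view, against (317,211) predicted for 33 mm of travel. In the scene view the bolt is clear of the lid. Now the handle.

>>> servo_tool(
  rows=[
    [[-0.018, 0.018, 0], [0, 0, 0], 0],
    [[-0.018, 0.018, 0], [0, 0, 0], 0],
    [[-0.018, 0.018, 0], [0, 0, 0], 0],
    [[-0.018, 0.018, 0], [0, 0, 0], 0],
    [[-0.018, 0.018, 0], [0, 0, 0], 0],
    [[-0.018, 0.018, 0], [0, 0, 0], 0],
    [[0, 0, 0], [0, 0, 0], 0],
    [[0, 0, 0], [0, 0, 0], 0],
    [[0, 0, 0], [0, 0, 0], 0],
  ],
)

```text
clock: 7.75
tool_pos: [0.4829, -0.1594, 0.1922]
orientation: [180.0, -0.0, -89.3]
force: [-0.6, 0.1, -0.2]
opening: 0.0871
```

Run:
```python
from h import *
from plant import telemetry
o=telemetry.get_obs();print(o["tool_pos"],o["orientation"],o["opening"],o["clock"])
i=optics.camera_info("scene")
s=optics.snapshot("scene")[:,:,::-1]
cv2.imwrite("pics/s3.png",cv2.resize(s[0:220,100:400],None,fx=2.5,fy=2.5))
```

```text
[ 0.48285744 -0.15939066  0.19224143] [ 1.79978388e+02 -8.74163858e-03 -8.93456592e+01] 0.08710420552047905 7.75
```

View pics/s3.png

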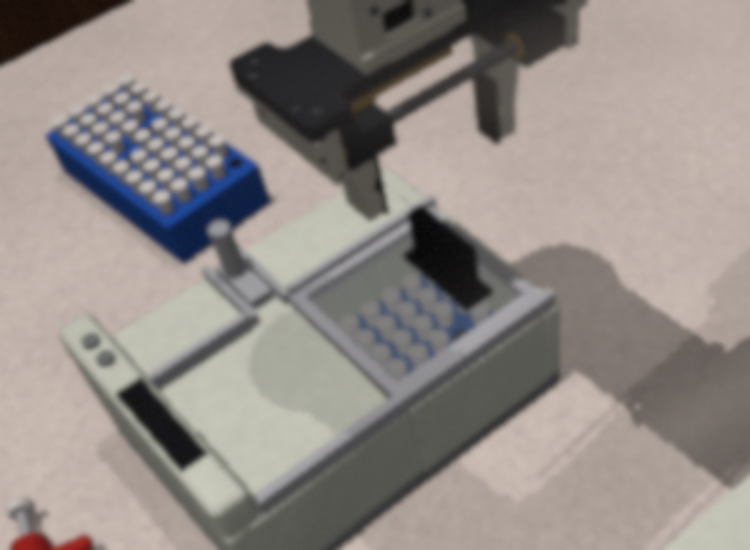

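The bolt is clearly outside the lid's track, the lid is shut, and the fingers straddle the handle. Going down to grip it.

>>> servo_tool(
  rows=[
    [[0, 0, 0.02], [0, 0, 0], 0],
    [[0, 0, 0.02], [0, 0, 0], 0],
    [[0, 0, 0.02], [0, 0, 0], 0],
    [[0, 0, 0.018], [0, 0, 0], 0],
    [[0, 0, 0], [0, 0, 0], 0],
    [[0, 0, 0], [0, 0, 0], 1],
    [[0, 0, 0], [0, 0, 0], 1],
    [[0, 0, 0], [0, 0, 0], 1],
    [[0, 0, 0], [0, 0, 0], 1],
    [[0, 0, 0], [0, 0, 0], 1],
    [[0, 0, 0], [0, 0, 0], 1],
    [[0, 0, 0], [0, 0, 0], 1],
    [[0, 0, 0], [0, 0, 0], 1],
    [[0, 0, 0], [0, 0, 0], 1],
    [[0, 0, 0], [0, 0, 0], 1],
    [[0, 0, 0], [0, 0, 0], 1],
    [[0, 0, 0], [0, 0, 0], 1],
    [[0, 0, 0], [0, 0, 0], 1],
  ],
)

```text
clock: 9.3
tool_pos: [0.4837, -0.1593, 0.1147]
orientation: [-179.9, -0.0, -89.4]
force: [4.7, -1.3, -3.3]
opening: 0.0139
```

>>> servo_tool(
  rows=[
    [[0, -0.003, 0], [0, 0, 0], 1],
    [[0, -0.006, 0], [0, 0, 0], 1],
    [[0, -0.006, 0], [0, 0, 0], 1],
    [[0, -0.006, 0], [0, 0, 0], 1],
    [[0, -0.006, 0], [0, 0, 0], 1],
    [[0, -0.006, 0], [0, 0, 0], 1],
    [[0, -0.006, 0], [0, 0, 0], 1],
    [[0, -0.006, 0], [0, 0, 0], 1],
    [[0, -0.006, 0], [0, 0, 0], 1],
    [[0, -0.006, 0], [0, 0, 0], 1],
    [[0, -0.006, 0], [0, 0, 0], 1],
    [[0, -0.006, 0], [0, 0, 0], 1],
    [[0, -0.006, 0], [0, 0, 0], 1],
    [[0, -0.006, 0], [0, 0, 0], 1],
    [[0, -0.006, 0], [0, 0, 0], 1],
    [[0, -0.006, 0], [0, 0, 0], 1],
    [[0, -0.004, 0], [0, 0, 0], 1],
    [[0, 0, 0], [0, 0, 0], 1],
    [[0, 0, 0], [0, 0, 0], 1],
    [[0, 0, 0], [0, 0, 0], 1],
  ],
)

```text
clock: 10.97
tool_pos: [0.5798, -0.1585, 0.1147]
orientation: [-180.0, -0.0, -89.4]
force: [0.1, -1.3, 2.5]
opening: 0.0138
```

>>> servo_tool(
  rows=[
    [[0, -0.002, 0], [0, 0, 0], 1],
    [[0, -0.001, 0], [0, 0, 0], 1],
    [[0, 0, 0], [0, 0, 0], 1],
    [[0, 0, 0], [0, 0, 0], 1],
    [[0, 0, 0], [0, 0, 0], 0],
    [[0, 0, 0], [0, 0, 0], 0],
    [[0, 0, 0], [0, 0, 0], 0],
    [[0, 0, 0], [0, 0, 0], 0],
    [[0, 0, 0], [0, 0, 0], 0],
    [[0, 0, 0], [0, 0, 0], 0],
    [[0, 0, 0], [0, 0, 0], 0],
    [[0, 0, 0], [0, 0, 0], 0],
    [[0, 0, -0.03], [0, 0, 0], 0],
    [[0, 0, -0.03], [0, 0, 0], 0],
    [[0, 0, -0.03], [0, 0, 0], 0],
    [[0, 0, -0.03], [0, 0, 0], 0],
    [[0, 0, 0], [0, 0, 0], 0],
    [[0, 0, 0], [0, 0, 0], 0],
    [[0, 0, 0], [0, 0, 0], 0],
  ],
)

```text
clock: 12.55
tool_pos: [0.5823, -0.1582, 0.2342]
orientation: [180.0, 0.0, -89.4]
force: [-0.4, -0.6, -1.1]
opening: 0.0876
```

Run:
```python
from h import *
from plant import telemetry
o=telemetry.get_obs();print(o["tool_pos"],o["force"],o["opening"],o["clock"])
s=optics.snapshot("scene")[:,:,::-1]
cv2.imwrite("pics/s4.png",cv2.resize(s[0:220,100:400],None,fx=2.5,fy=2.5))
i=optics.camera_info("scene")
for p in ([.577+.008,-.1582+.0,.142],[.5918,-.2685,.142]):
  q=cv2.projectPoints(np.array([p]),i["rvec"],i["tvec"],i["mtx"],i["D"])[0].ravel();print((q-[100,0])*2.5)
```

```text
[ 0.58233978 -0.15815215  0.23421889] [-0.42126714 -0.6467383  -1.05858292] 0.0875869218962349 12.55
[317.0158341  306.81791871]
[216.1961774  223.87838665]
```

View pics/s4.png

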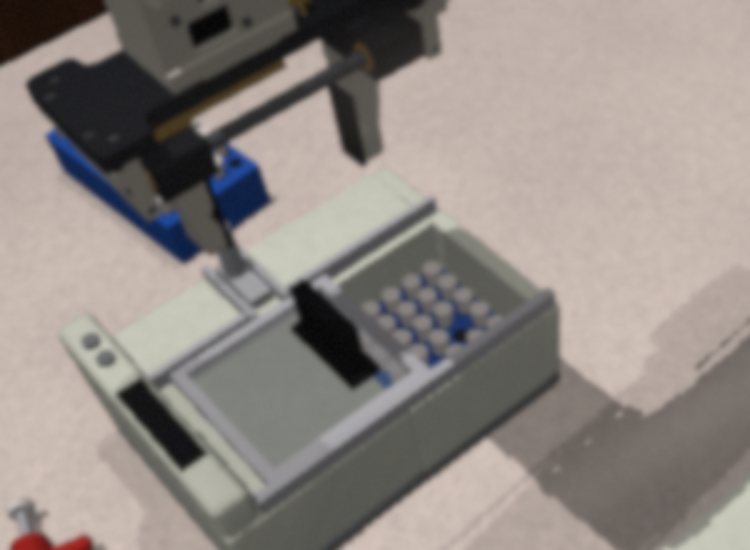

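The lid is fully open: the handle is at about (327,310) beside the bolt, the tubes are uncovered and the catch is still drawn back. The gripper is clear of everything, so I'll hand in.

```bash
python3 -c "
from plant import ctrl
print(ctrl.close_job())"
```

```text
the job is handed in; nothing more can be done
None
```

I opened the chamber with the tube rack and handed the job in at about 12.6 s of the 42 s allowed. No verdict comes back, so the results below rest on my own checks.

- **Catch:** I gripped its post (fingers stopped at 15 mm) and drew it back about 33 mm while the lid was still shut. The wrist view put the post top at (317,208), against (317,211) predicted for 33 mm. The scene view showed the bolt clear of the lid's track.
- **Lid:** I gripped the black handle (14 mm) and slid it about 98 mm by the tool's motion. I then let go and rose to 0.234 m. The last picture shows the tubes uncovered, the lid against the console end and the catch still back.
- **Forces:** The readings I saw stayed under about 6 N, and the last one was about 1 N with nothing touched. I did not go near the empty chamber.
- **Disagreement:** In the last picture the handle was about 10 pixels (2.5x zoomed view) from my projected point. I had set that point about 8 mm further along than the open position, so I took it as consistent with fully open. I did not measure the lid's final position any more exactly than that.

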